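# Night lamp down to the second mark, and on

### The job

Get the night lamp ready for the night feed: with a fingertip, roll the edge of its brightness thumbwheel click by click until the index bar stands at the second mark from the dim end (the left, seen from the robot), and push the toggle switch over to the right to turn the lamp on. Leave the other things on the table where they are and keep off the glass globe.

Things in the scene. Friction and masses are not known exactly. Their poses are not given: they have to be found in the camera images.
- lamp: night lamp that stands fast on the table: white ceramic plinth 125 mm (its x) by 280 mm (its y) by 42 mm tall, origin under the plinth's centre, z up. Its y axis runs to the left as seen from the robot, its x axis away from the robot. Thumbwheel and toggle are near the plinth's -y end; the globe stands near the +y end
- globe: glass globe of the lamp, 100 mm across, its top 145 mm above the table, origin at its lowest point, 85 mm to lamp +y of the plinth's centre
- wheel_top (a point): fixed point of the lamp: crown of the black brightness thumbwheel, 57 mm above the table, at lamp (30, -80) mm. The wheel stands on edge, axle along lamp x, 52 mm diameter, 14 mm wide, ribbed, its upper 15 mm out of the plinth. A fingertip resting on the crown rolls it by friction as it moves along lamp y
- second_mark (a point): fixed point of the lamp on the wheel's rim where the index bar shall stand, 22.5 degrees to lamp +y of the crown. Fixed metal cheeks, 3.5 mm lower than the rim, flank the wheel and carry five dark marks 22.5 degrees apart, the middle one at the crown: the first (dimmest, thinnest) is at the lamp +y end (left), the fifth (thickest) at the -y end
- index_bar (a point): middle of the pale index bar across the wheel's rim, turning with the wheel; it stands level with the mark of the brightness set
- dimmer (a joint): angle of the thumbwheel (rad): 0 = index bar at the first mark, then 0.393, 0.785, 1.178, 1.571 at the second to fifth mark; grows as the crown moves to lamp -y (brighter); end stops just beyond the first and fifth mark. It clicks every 22.5 degrees (10 mm at the rim), needs about 1 N at the rim and falls into the nearest click when let go
- toggle_foot (a point): fixed point of the lamp: pivot of the steel toggle switch, 46 mm above the table, at lamp (-38, -80) mm
- toggle_tip (a point): round tip of the toggle's bat, 28 mm from its pivot and 8 mm thick; it leans 20 degrees to lamp +y (left) when off and 20 degrees to lamp -y (right) when on
- toggle (a joint): angle of the toggle (rad): 0 = off (left), 0.70 = on (right); it snaps over past the middle (0.35), about 1 N at its tip
- bottle: empty glass baby bottle standing upright, 58 mm diameter, 168 mm tall with collar and teat; origin under its foot
- hairbrush: blue plastic hairbrush lying bristles up, 205 mm long along its x (handle towards -x), head 56 mm wide, 32 mm tall; origin on the table near its middle
- nail_file: flat stainless steel nail file lying flat, 152 mm long along its x, 13 mm wide, 4 mm thick; origin on its underside near its middle
- pacifier: yellow silicone pacifier standing teat up, shield 44 mm across, 40 mm tall, pull ring lying to its +x; origin under its middle
- balm_tin: round aluminium balm tin, 67 mm across, 25 mm tall; origin under its middle
- teether: wooden teething ring lying flat, 72 mm outside, 44 mm inside, 13 mm thick; origin under its middle
- ear_thermometer: white ear thermometer lying down, 117 mm long along its x, 36 mm wide, 28 mm tall; origin under its middle

How it is judged:
At the end, for the whole second after the job is handed in: The thumbwheel rests in the click of the second mark (joint dimmer 0.393 within 0.1 rad, not turning) and the toggle is over to the right (joint toggle above 0.6 rad) (value of joint dimmer between 0.2927 and 0.4927 rad and velocity of joint dimmer between -0.1 and 0.1 rad/s and value of joint toggle above 0.6 rad); the robot touches nothing.
It fails at once if one of the loose things on the table is shifted, lifted or carried by more than 25 mm (distance of any of bottle, hairbrush, nail_file, pacifier, balm_tin, teether, ear_thermometer from where it was at the start of the episode above 0.025 m).
It fails at once if the bottle is knocked over (angle between bottle's own z axis and vertical above 0.5 rad).
It fails at once if the glass globe is struck with more than 3 N (contact force between anything else and globe above 3 N).
It also fails if it takes over 42 s, if anything falls off the work surface, if the arm or the gripper's body presses on something with over 40 N, if the wrist force passes 120 N, or if a joint passes its speed limit or range.

### The arm

A 6-joint arm with a two-finger parallel gripper is mounted at the origin on the work surface. World frame = base frame: x ahead of the robot, y to its left, z up, the work surface at z = 0. Lengths are in m, angles in rad, forces in N, time in s.
With the tool pointing down it reaches from about 0.25 to 0.725 m from the base axis. Payload 4 kg.
Tool frame: the origin (TCP) lies on the front face of the gripper's body, between the roots of the fingers; the fingertips stand 73 mm ahead of it and the grasp point (between the pads) lies 54 mm ahead of it; z points along the fingers, y is the line along which they close (so a half turn about z gives the same grasp; the last joint's range is limited). The gripper opens to 85 mm and grips with 20 to 120 N. Pads are 22 mm wide; open, the fingers measure 114 mm over their backs; the gripper's body (76 mm by 85 mm) begins 54 mm behind the grasp point. The pads swing forward as they close: fully open they stand 13 mm farther back than shut.
Start: joints at [1.299, 0.241, 0.005, 1.335, 0, 1.571], TCP at [0.134, 0.482, 0.304] pointing down, gripper open.
Joint ranges: [-2.72, 2.72], [-1.05, 1.87], [-1.09, 1.28], [-1.99, 2.15], [-1.42, 1.44], [-3.14, 3.14]. Speed limits (rad/s): [2.79, 2.79, 3.14, 3.14, 3.14, 3.14].

### API

Orientations are given as a unit quaternion [x, y, z, w].
In Python, from workcell import bot gives the robot as it stands. The module is installed in compiled form; this text tells all that it offers.
- The arm moves only by the tool step_arm, never from a script. Its argument "rows" is a list of rows, each a list of 2 entries, a list of its own where there are three numbers: the shift along the tool's x, y, z in mm, then the turn about the tool's z in degrees. A call has 1 to 12 rows; each row is the pose to reach, as a shift and turn from the pose commanded when the call began, along the tool's axes at that moment; what a row does not reach only later rows make up. A row lasts 1/8 s, in which the tool goes at most 62.5 mm and 10.7 degrees, less where a joint would pass 70% of its speed; a pose out of reach is approached as far as the arm can. A call with a gripper value outside its range is refused whole. "claw" is the gripper's target within -1 to 1 (shut at 1, half-way at 0, fully open at -1), set as the call begins (left out, the last holds). The fingers move at their own pace and stop on an object; the grip force is fixed at half the most. Time passes only in rows, so rows that repeat a pose let the fingers close. It gives the time, the measured TCP pose, the force, the opening and the grip force at its end, in the units of the state.
- bot.get_obs(): the state, without advancing time (a new reading comes with each control period).
- bot.camera(name): name is "side" or "top"; returns (picture, depth): 480x640x3 uint8, red, green, blue; 480x640 float32, m along the optical axis (not along the pixel's ray), 0 where there is no reading.
- bot.camera_params(name): a dict with "fx", "fy", "cx", "cy" (pixels), "D" ([k1, k2, p1, p2, k3] as OpenCV has them; the pictures are not rectified), "pose" (4x4, takes a point from camera to world coordinates). Camera axes: x right, y up, looking along -z (the intrinsics and any distortion apply to the point x, -y, -z); pixel columns grow to the right and rows downward; lengths in m; the calibration is good to about 2 mm. A picture is of the moment at which its call begins. camera_params takes no time and is no camera call.
- bot.job_done(): hands the job in; it is judged then, once.
Trained networks look in the newest picture that a camera, given by its name, has taken for a name from the list of things; names that differ only in an ending like _2 or _b are one class to them, and where a whole thing is asked for, a point or a joint stands for the part that bears it (a point fixed in the world has none). Each returns a list of dicts, best first, with "score" (0 to 1); they miss things now and then, are a little off and sometimes report something else, mostly with a low value. They report only what shows in the picture. A call takes as long as a camera call.
- bot.trace(target, camera): "pixels" (480x640 bool, what is visible of it) and "uv" ([column, row] in pixels, amid what is visible of it).
The state is a dict: "clock": time; "joint_pos": joint angles; "joint_vel": joint speeds; "tau": joint torques, N m; "eef_pos": TCP position; "tool_rot": TCP orientation; "ft_force": force on the tool from outside, world axes, zero at the start; "ft_torque": the same for the moment, N m; "grip_width": finger opening in m; "grasp_force": force on a finger pad.
Only numpy, scipy, OpenCV 4.12 (cv2) and the standard library are available. Lean on these libraries where they do the work, as an engineer would, in place of code of your own. Each camera call takes 0.05 s, during which the arm holds its last target. There are 200 camera calls.

## Working session

There is one attempt and no reset: what is moved stays moved. The work goes in short steps, Python scripts to look and compute and a tool call to move; the robot and the scene stay as the last step left them, time stands still between calls to the robot, and variables do not carry over. Pictures are saved under pics/ and viewed, at most 10 in all, crops included, and the job is handed in when it is done.

Besides the shell and the picture viewer there is one more tool, called after "Emit:" in YAML: its name, and indented under it one key for each argument. step_arm: Moves the arm, as the interface text tells. Its arguments: {"type":"object","properties":{"rows":{"type":"array"},"claw":{"type":"number"}},"required":["rows"]}

```bash
mkdir -p pics; cat > h.py <<'E'
import numpy as np, cv2
from workcell import bot
def ray(P,uv):
    K=np.array([[P['fx'],0,P['cx']],[0,P['fy'],P['cy']],[0,0,1.]])
    n=cv2.undistortPoints(np.array([[uv]],float),K,np.array(P['D'],float))[0,0]
    T=np.array(P['pose']); return T[:3,3],T[:3,:3]@np.array([n[0],-n[1],-1.])
def at_z(P,uv,z):
    o,d=ray(P,uv); return o+d*(z-o[2])/d[2]
def proj(P,X):
    K=np.array([[P['fx'],0,P['cx']],[0,P['fy'],P['cy']],[0,0,1.]])
    T=np.array(P['pose']); c=T[:3,:3].T@(np.array(X,float)-T[:3,3])
    return cv2.projectPoints(np.array([[c[0],-c[1],-c[2]]]),np.zeros(3),np.zeros(3),K,np.array(P['D'],float))[0][0,0]
def tri(Pa,ua,Pb,ub):
    o1,d1=ray(Pa,ua);o2,d2=ray(Pb,ub)
    s=np.linalg.lstsq(np.stack([d1,-d2],1),o2-o1,rcond=None)[0]
    a,b=o1+s[0]*d1,o2+s[1]*d2
    return (a+b)/2,np.linalg.norm(a-b)
E
python3 - <<'E'
from h import *
np.set_printoptions(precision=4,suppress=True)
P={}
for c in('top','side'):
    im,d=bot.camera(c);cv2.imwrite(f'pics/{c}0.png',im[:,:,::-1]);np.savez(f'{c}0.npz',im=im,d=d)
    P[c]=bot.camera_params(c);print(c,np.array(P[c]['pose']),P[c]['fx'])
for n in['wheel_top','index_bar','second_mark','toggle_foot','toggle_tip','lamp','globe']:
    u={}
    for c in P:
        r=bot.trace(n,c)
        if r:u[c]=r[0]['uv'];print(n,c,r[0]['score'],u[c],r[0]['pixels'].sum())
    if len(u)==2:print('  ',tri(P['top'],u['top'],P['side'],u['side']))
o=bot.get_obs();print(o['clock'],o['eef_pos'],o['tool_rot'],o['ft_force'])
E
```

```text
top [[ 0.0254  0.9983 -0.052   0.4931]
 [-0.999   0.0272  0.0359  0.0784]
 [ 0.0372  0.0511  0.998   0.9651]
 [ 0.      0.      0.      1.    ]] 473.3892805636015
side [[-0.9806  0.1274 -0.1493  0.4239]
 [-0.1958 -0.6854  0.7013  0.7925]
 [-0.013   0.7169  0.697   0.7945]
 [ 0.      0.      0.      1.    ]] 502.98454632447823
wheel_top top 0.66 [279.4, 231.4] 9014
wheel_top side 0.83 [326.4, 282.9] 6969
   (array([0.5702, 0.1181, 0.0101]), np.float64(0.0021748842249922555))
index_bar top 0.46 [320.8, 211.2] 184
index_bar side 0.6 [316.1, 244.1] 102
   (array([0.6095, 0.0366, 0.0374]), np.float64(0.0035930537554927453))
second_mark top 0.63 [278.2, 233.2] 9175
second_mark side 0.64 [327.1, 286.4] 6957
   (array([0.5677, 0.1208, 0.0025]), np.float64(0.0009817830768902053))
toggle_foot top 0.71 [276.5, 233.3] 9057
toggle_foot side 0.88 [326.7, 285.2] 6921
   (array([0.5673, 0.1239, 0.0099]), np.float64(9.436213707988335e-06))
lamp side 0.62 [323.4, 285.6] 6945
globe top 0.85 [232.6, 229.9] 2317
globe side 0.88 [321.9, 287.8] 2301
   (array([0.5625, 0.2006, 0.0905]), np.float64(0.00499182837844918))
0.8 [0.1342 0.4817 0.3039] [0.1355 0.9908 0.     0.    ] [ 0.2088 -0.1883  0.0036]
```

View pics/top0.png

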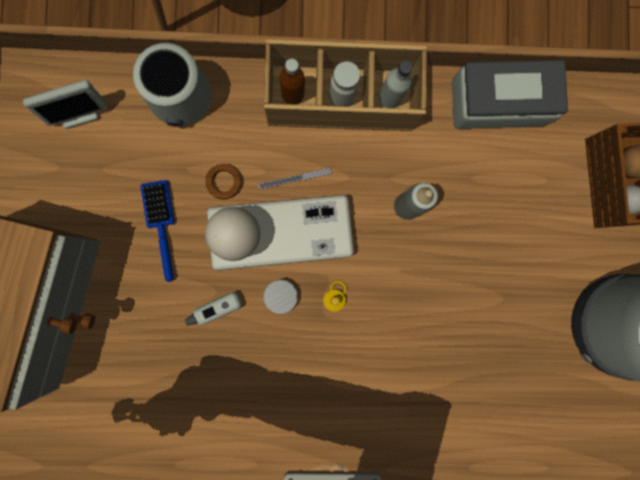

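View pics/side0.png

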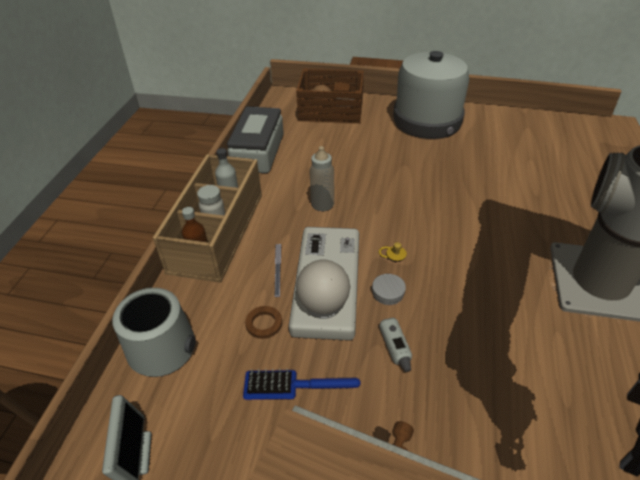

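The top view shows the lamp with the globe at (233,232), the wheel near (320,212) and the toggle near (323,247). The bottle is to the right at (420,198), the pacifier at (336,298) and the tin at (281,296). I'll zoom in on the controls and fit the lamp pose.

```bash
python3 - <<'E'
from h import *
from scipy.optimize import least_squares
np.set_printoptions(precision=4,suppress=True)
a=np.load('top0.npz')['im'];s=np.load('side0.npz')['im']
A=cv2.resize(a[195:265,295:360],None,fx=6,fy=6,interpolation=cv2.INTER_CUBIC)
S=cv2.resize(s[225:265,295:363],None,fx=5.7,fy=10,interpolation=cv2.INTER_CUBIC)
h=max(len(A),len(S))
out=np.zeros((h,A.shape[1]+S.shape[1]+6,3),np.uint8);out[:len(A),:A.shape[1]]=A;out[:len(S),A.shape[1]+6:]=S
cv2.imwrite('pics/zoom0.png',out[:,:,::-1])
P={c:bot.camera_params(c) for c in('top','side')}
# plinth+globe silhouette fit: compare trace mask with projected model
M={c:bot.trace('toggle_foot',c)[0]['pixels'] for c in P}
G={c:bot.trace('globe',c)[0]['pixels'] for c in P}
def sil(c,x,y,t):
    R=np.array([[np.cos(t),-np.sin(t)],[np.sin(t),np.cos(t)]])
    pts=[]
    for dx in(-.0625,.0625):
        for dy in(-.14,.14):
            for z in(0,.042):
                p=R@[dx,dy]+[x,y];pts.append(proj(P[c],[*p,z]))
    m=np.zeros((480*1,640),np.uint8)
    cv2.fillConvexPoly(m,np.round(cv2.convexHull(np.array(pts,np.float32))*16).astype(np.int32),1,shift=4)
    return m>0
def cost(q):
    x,y,t=q[0],q[1],q[2]
    e=0
    for c in P:
        m=sil(c,x,y,t); U=M[c]|G[c]
        e+=((m^U)&~G[c]).sum()
    return e
from scipy.optimize import minimize
best=None
r=minimize(cost,[.57,.12,.06],method='Nelder-Mead',options=dict(initial_simplex=[[.57,.12,.0],[.59,.12,.06],[.57,.14,.06],[.57,.12,.12]],maxiter=300))
print(r.x,r.fun)
x,y,t=r.x
R=np.array([[np.cos(t),-np.sin(t)],[np.sin(t),np.cos(t)]])
for n,l in dict(wheel=(30,-80,57),foot=(-38,-80,46),globe=(0,85,95),b1=(30,-80+26*np.sin(np.pi/4),31+26*np.cos(np.pi/4)),b5=(30,-80-26*np.sin(np.pi/4),31+26*np.cos(np.pi/4))).items():
    p=R@(np.array(l[:2])/1e3)+[x,y]; X=[*p,l[2]/1e3]; print(n,np.array(X),[proj(P[c],X) for c in P])
for n in['bottle','pacifier','balm_tin','hairbrush','nail_file']:
    rr=[bot.trace(n,c) for c in P]; 
    if all(rr): print(n,tri(P['top'],rr[0][0]['uv'],P['side'],rr[1][0]['uv']))
print(bot.get_obs()['clock'])
E
```

```text
[0.5687 0.1158 0.1182] 935.0
wheel [0.6079 0.0398 0.057 ] [array([319.6729, 211.6213]), array([315.4165, 238.529 ])]
foot [0.5404 0.0318 0.046 ] [array([322.6645, 246.9504]), array([347.3003, 243.6986])]
globe [0.5587 0.2002 0.095 ] [array([232.5492, 233.1508]), array([322.6046, 286.1606])]
b1 [0.6058 0.0581 0.0494] [array([310.0899, 212.9369]), array([314.6953, 247.1386])]
b5 [0.6101 0.0216 0.0494] [array([328.8841, 211.2809]), array([316.3197, 235.2247])]
bottle (array([ 0.6318, -0.1384,  0.0733]), np.float64(0.0015016160678046756))
pacifier (array([ 0.4373, -0.0026,  0.0045]), np.float64(0.003010613977403731))
balm_tin (array([0.4397, 0.1078, 0.0001]), np.float64(0.014942741636150083))
hairbrush (array([0.6072, 0.3553, 0.0037]), np.float64(0.0021646429643905033))
nail_file (array([ 0.6881,  0.0797, -0.0207]), np.float64(0.0010365108340752822))
1.5
```

View pics/zoom0.png

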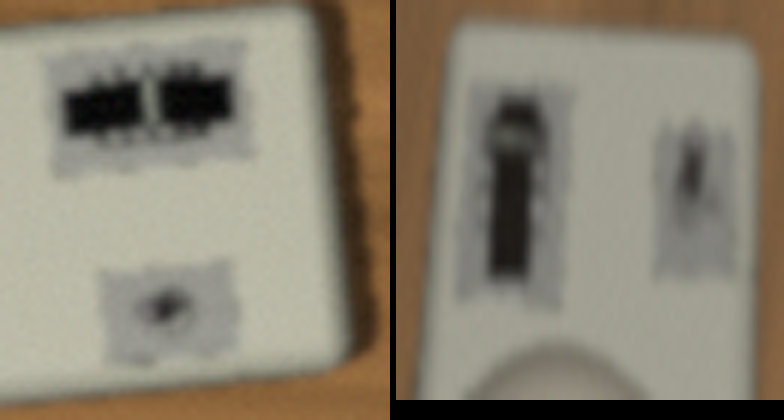

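The bar sits midway along the black rim at zoom (150,105), which is level with the third mark. It needs one click (10 mm) to the left. The toggle leans left and the lamp fit agrees with the picture. I'll move above the wheel with the fingers shut.

Emit:
step_arm:
  rows:
    - [[-575,-298,0],-22]
    - [[-575,-298,0],-22]
    - [[-575,-298,0],-22]
    - [[-575,-298,0],-22]
    - [[-575,-298,0],-22]
    - [[-575,-298,0],-22]
    - [[-575,-298,0],-22]
    - [[-575,-298,0],-22]
    - [[-575,-298,0],-22]
    - [[-575,-298,0],-22]
    - [[-575,-298,0],-22]
    - [[-575,-298,0],-22]
  claw: 1

```text
clock: 3.0
eef_pos: [0.6096, 0.0379, 0.3027]
tool_rot: [-0.054, 0.999, -0.0, -0.0]
ft_force: [0.3, 0.3, -0.3]
grip_width: -0.0001
grasp_force: 0.0
```

Emit:
step_arm:
  rows:
    - [[1,-3,60],0]
    - [[1,-3,120],0]
    - [[1,-3,155],0]
    - [[1,-3,155],0]
    - [[1,-3,155],0]

```text
clock: 3.62
eef_pos: [0.6082, 0.0378, 0.1508]
tool_rot: [-0.057, 0.998, 0.0, 0.001]
ft_force: [0.9, 0.2, 0.5]
grip_width: -0.0002
grasp_force: 0.0
```

```bash
python3 - <<'E'
from h import *
s,_=bot.camera('side');t,_=bot.camera('top')
S=cv2.resize(s[190:270,275:375],None,fx=7,fy=7,interpolation=cv2.INTER_CUBIC)
cv2.imwrite('pics/side1.png',S[:,:,::-1])
o=bot.get_obs();print(o['clock'],o['eef_pos'],o['ft_force'])
P=bot.camera_params('side');e=o['eef_pos'];print('tip px',proj(P,[e[0],e[1],e[2]-.073]),'crown',proj(P,[.6079,.0398,.057]))
E
```

```text
3.725 [0.60896832 0.03763764 0.1517446 ] [ 0.51482331 -0.51056004  1.00510827]
tip px [314.86035282 230.25591378] crown [315.43251159 238.51575315]
```

View pics/side1.png

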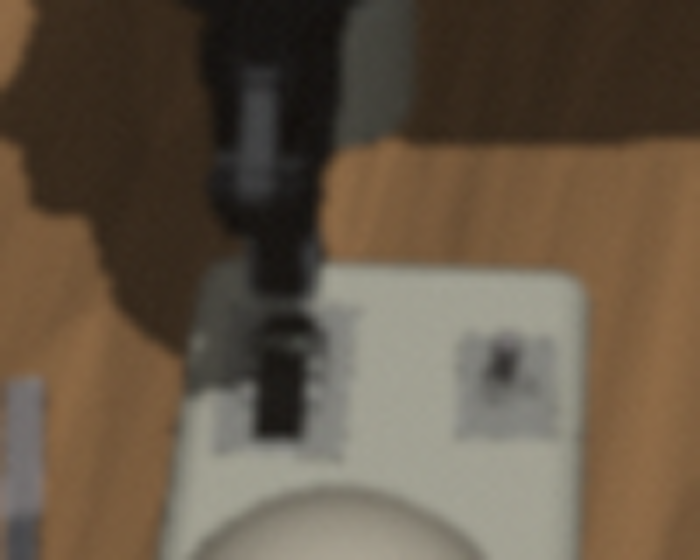

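The finger hangs right over the wheel, with its tip at crop (285,295) and the wheel at (283,330–440). I'll lower it to the crown.

Emit:
step_arm:
  rows:
    - [[0,-3,10],0]
    - [[0,-3,17],0]
    - [[0,-3,19],0]
    - [[0,-3,19],0]

```text
clock: 4.22
eef_pos: [0.6077, 0.034, 0.1298]
tool_rot: [-0.056, 0.998, 0.0, -0.0]
ft_force: [0.4, 0.1, 0.6]
grip_width: 0.0001
grasp_force: 0.0
```

Emit:
step_arm:
  rows:
    - [[0,0,2],0]
    - [[0,0,2],0]

```text
clock: 4.47
eef_pos: [0.6079, 0.034, 0.1295]
tool_rot: [-0.056, 0.998, -0.0, 0.0]
ft_force: [-4.1, 0.5, 9.2]
grip_width: -0.0001
grasp_force: 4.4
```

Emit:
step_arm:
  rows:
    - [[0,2.5,0],0]
    - [[0,5,0],0]
    - [[0,7.5,0],0]
    - [[0,10,0],0]
    - [[0,10,0],0]

```text
clock: 5.1
eef_pos: [0.6066, 0.0442, 0.1295]
tool_rot: [-0.056, 0.998, -0.0, 0.0]
ft_force: [-4.2, -0.4, 8.4]
grip_width: 0.0
grasp_force: 4.5
```

Emit:
step_arm:
  rows:
    - [[0,0,-10],0]
    - [[0,0,-40],0]
    - [[68,0,-45],0]
    - [[68,0,-45],0]
    - [[68,0,-45],0]

```text
clock: 5.72
eef_pos: [0.5392, 0.0365, 0.1735]
tool_rot: [-0.056, 0.998, 0.0, 0.001]
ft_force: [0.4, -0.1, 0.3]
grip_width: -0.0001
grasp_force: 0.0
```

```bash
python3 - <<'E'
from h import *
s,_=bot.camera('side');r=bot.trace('index_bar','side')
print([(q['score'],q['uv']) for q in r])
S=cv2.resize(s[190:270,275:375],None,fx=7,fy=7,interpolation=cv2.INTER_CUBIC)
cv2.imwrite('pics/side2.png',S[:,:,::-1])
o=bot.get_obs();print(o['clock'],o['eef_pos'],o['ft_force'])
P=bot.camera_params('side')
R=np.array([[.9934,-.115],[.115,.9934]])
for k in range(-2,3):
    a=np.radians(22.5*k);p=R@[.030,-.080+.026*np.sin(a)]+[.5687,.1158];print(3-k,proj(P,[*p,.031+.026*np.cos(a)]))
for k in (0.35,-.35):
    p=R@[-.038,-.080+.028*np.sin(k)]+[.5687,.1158];print('tip',p,proj(P,[*p,.0723]))
E
```

```text
[]
5.825 [0.54085942 0.03659933 0.17367482] [ 0.14686344  0.2781262  -0.35803557]
5 [316.4518658  235.21728767]
4 [316.00344992 235.99271531]
3 [315.52570061 238.52045402]
2 [315.09427935 242.4368702 ]
1 [314.77986009 247.12886721]
tip [0.53904667 0.04149577] [347.36743382 237.91263869]
tip [0.54125493 0.02242023] [347.84078641 231.65468724]
```

View pics/side2.png

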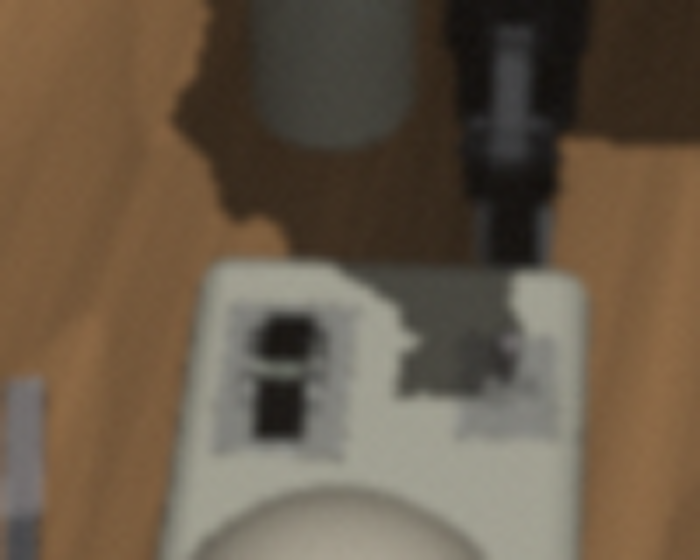

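The bar now stands at crop row 370, i.e. (315,242.9). The second mark is predicted at row 242.4, so the wheel is set. Next is the toggle, with its tip at crop (507,338): approach from its left and push right.

Emit:
step_arm:
  rows:
    - [[0,36,0],0]
    - [[0,36,0],0]
    - [[0,36,20],0]
    - [[0,36,38],0]
    - [[0,36,38],0]
    - [[0,28,38],0]
    - [[0,20,38],0]
    - [[0,14,38],0]
    - [[0,14,38],0]

```text
clock: 6.95
eef_pos: [0.5381, 0.0496, 0.1356]
tool_rot: [-0.055, 0.998, -0.0, 0.001]
ft_force: [1.5, 0.2, 0.5]
grip_width: -0.0004
grasp_force: 0.3
```

Emit:
step_arm:
  rows:
    - [[0,-2,0],0]
    - [[0,-4,0],0]
    - [[0,-6,0],0]
    - [[0,-6,0],0]

```text
clock: 7.45
eef_pos: [0.5381, 0.0443, 0.1347]
tool_rot: [-0.056, 0.998, -0.0, -0.0]
ft_force: [-0.0, 0.3, 0.2]
grip_width: 0.0001
grasp_force: 0.0
```

```bash
python3 - <<'E'
from h import *
s,_=bot.camera('side')
S=cv2.resize(s[190:270,275:375],None,fx=7,fy=7,interpolation=cv2.INTER_CUBIC)
cv2.imwrite('pics/side3.png',S[:,:,::-1])
o=bot.get_obs();print(o['clock'],o['eef_pos'],o['ft_force'])
E
```

```text
7.5 [0.53812022 0.04434692 0.13478092] [ 0.21354817 -0.4112697  -0.0862044 ]
```

View pics/side3.png

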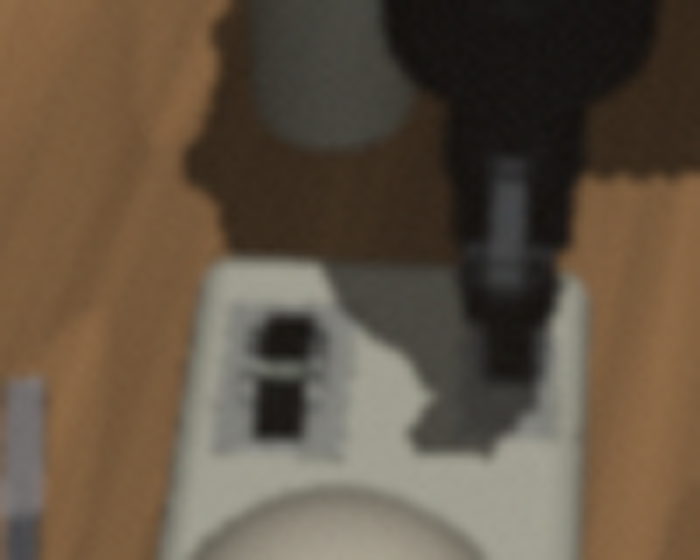

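The finger hides the toggle and there is no force now, so I'll push a bit further and then back off to look.

Emit:
step_arm:
  rows:
    - [[0,-2,0],0]
    - [[0,-4,0],0]
    - [[0,-6,0],0]
    - [[0,-6,0],0]

```text
clock: 8.0
eef_pos: [0.5389, 0.0386, 0.1349]
tool_rot: [-0.056, 0.998, 0.0, -0.0]
ft_force: [-0.4, 1.6, 0.9]
grip_width: -0.0
grasp_force: 0.7
```

Emit:
step_arm:
  rows:
    - [[0,6,0],0]
    - [[0,12,-20],0]
    - [[0,12,-80],0]
    - [[30,30,-140],0]
    - [[60,90,-165],0]
    - [[90,140,-165],0]
    - [[90,140,-165],0]
    - [[90,140,-165],0]
    - [[90,140,-165],0]

```text
clock: 9.12
eef_pos: [0.4343, 0.1667, 0.2995]
tool_rot: [-0.055, 0.998, -0.0, -0.0]
ft_force: [-0.2, -0.2, -0.1]
grip_width: -0.0002
grasp_force: 0.0
```

```bash
python3 - <<'E'
from h import *
s,_=bot.camera('side');t,_=bot.camera('top')
S=cv2.resize(s[200:270,285:365],None,fx=5,fy=6,interpolation=cv2.INTER_CUBIC)
A=cv2.resize(t[195:265,295:360],None,fx=6,fy=6,interpolation=cv2.INTER_CUBIC)
cv2.imwrite('pics/end.png',np.hstack([A,S])[:,:,::-1])
o=bot.get_obs();print(o['clock'],o['eef_pos'],o['ft_force'])
E
```

```text
9.225 [0.43442829 0.16651598 0.29940457] [-0.09191022  0.51460496 -0.39841856]
```

View pics/end.png

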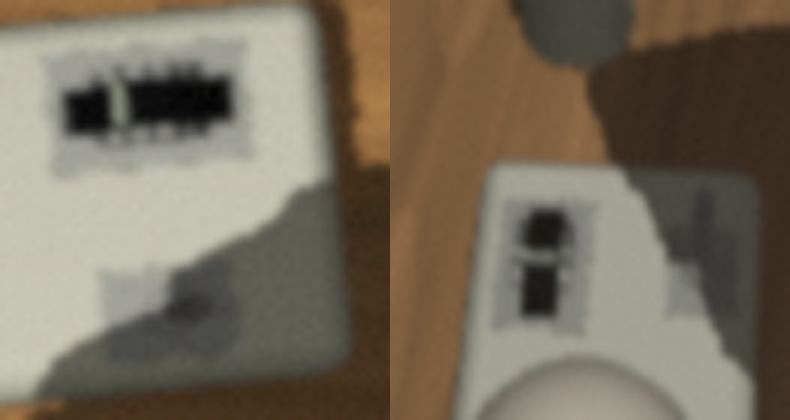

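The bar is level with the second tick (top crop (120,103)). The bat now leans right, with its tip at side row 231.7 against 231.65 predicted for on. I'll hand it in.

```bash
python3 -c "
from workcell import bot
print(bot.job_done())"
```

```text
the job is handed in; nothing more can be done
None
```

The thumbwheel stands at the second mark and the toggle is over to the right, both seen in the final camera pictures. The arm is clear of everything and the job is handed in; the hand-in gave no verdict.

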